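# Clamp a turned spindle in the painting cradle

## Robot

A 6-joint arm with a two-finger parallel gripper is mounted at the origin on the work surface. World frame = base frame: x ahead of the robot, y to its left, z up, the work surface at z = 0. Lengths are in m, angles in rad, forces in N, time in s.
With the tool pointing down it reaches from about 0.35 to 0.775 m from the base axis. Payload 5.5 kg.
Tool frame: the origin (TCP) lies between the finger pads; the fingertips stand 17 mm ahead of it and the grasp point (between the pads) lies 2 mm behind it (env.finger_overhang is the distance from the TCP to the fingertips, in m); z points along the fingers, y is the line along which they close (so a half turn about z gives the same grasp; the last joint's range is limited). The gripper opens to 85 mm and grips with 20 to 120 N. Pads are 22 mm wide; open, the fingers measure 114 mm over their backs; the gripper's body (76 mm by 85 mm) begins 54 mm behind the grasp point. The pads swing forward as they close: fully open they stand 13 mm farther back than shut.
Start: joints at [1.171, 0.313, 0.046, 1.304, 0, 1.431], TCP at [0.148, 0.556, 0.248] pointing down, gripper open.
Joint ranges: [-2.76, 2.76], [-0.86, 1.69], [-1.03, 1.26], [-2.2, 2.34], [-1.47, 1.5], [-3.14, 3.14]. Speed limits (rad/s): [2.57, 2.57, 3.14, 3.14, 3.14, 3.14].

## Interface

Orientations are given as a unit quaternion [w, x, y, z].
In Python, from workcell import env gives the robot as it stands. The module is installed in compiled form; this text tells all that it offers.
- The arm moves only by the shell command python3 -m pendant 'ROWS' [FORCE]. ROWS is JSON, a list of rows, each a list of 5 numbers: the gripper's target within -1 to 1 (fully open at 1, half-way at 0, shut at -1), then the shift along the tool's x, y, z in m, then the turn about the tool's z in rad. A call has 1 to 8 rows; each row shifts and turns the commanded pose from where the row before left it, along the tool's axes as they then stand; what a row does not reach is not made up. A row lasts 1/8 s, in which the tool goes at most 62.5 mm and 10.7 degrees, less where a joint would pass 70% of its speed; a pose out of reach is approached as far as the arm can. A call with a gripper value outside its range is refused whole. The fingers move at their own pace and stop on an object; FORCE is the grip in N (left out, the last holds). Time passes only in rows, so rows that do not move let the fingers close. It gives the time, the measured TCP pose, the force, the opening and the grip force at its end, in the units of the state.
- env.get_state(): the state, without advancing time (a new reading comes with each control period).
- env.read_camera(name): name is "side" or "top"; returns the picture (420x560x3 uint8, red, green, blue); there is no depth.
- env.calibration(name): a dict with "K" (3x3 intrinsics, pixels), "T" (4x4, takes a point from camera to world coordinates). Camera axes: x right, y down, z forward; pixel columns grow to the right and rows downward; lengths in m; the calibration is good to about 2 mm. A picture is of the moment at which its call begins. calibration takes no time and is no camera call.
- env.hand_in(): hands the job in; it is judged then, once.
Trained networks look in the newest picture that a camera, given by its name, has taken for a name from the list of things; names that differ only in an ending like _2 or _b are one class to them, and where a whole thing is asked for, a point or a joint stands for the part that bears it (a point fixed in the world has none). Each returns a list of dicts, best first, with "score" (0 to 1); they miss things now and then, are a little off and sometimes report something else, mostly with a low value. They report only what shows in the picture. A call takes as long as a camera call. They do not tell look-alikes from the thing itself.
- env.recognise(camera, label): "centre" ([column, row] in pixels, amid what is visible of it).
The state is a dict: "clock": time; "joint_pos": joint angles; "qvel": joint speeds; "tau": joint torques, N m; "tcp_pos": TCP position; "orientation": TCP orientation; "wrist_force": force on the tool from outside, world axes, zero at the start; "ft_torque": the same for the moment, N m; "finger_gap": finger opening in m; "grip_force": force on a finger pad.
Only numpy, scipy, OpenCV 4.12 (cv2) and the standard library are available. Lean on these libraries where they do the work, as an engineer would, in place of code of your own. Each camera call takes 0.05 s, during which the arm holds its last target. There are 200 camera calls.

## Task

Get the wooden spindle ready for painting: take it from its rest and lay it (do not drop it) in the V of the painting cradle, necked end towards the end stop, and slide it along until its end pushes lightly but surely against the stop. Then swing the clamp strap over and push its ball knob down until the rubber pad bears on the spindle's neck with about 10 N, and let go, so that the strap is left gripping the neck and the spindle stays home against the stop. The wood is soft, so neither the stop nor the pad may ever press on it with more than 20 N; leave the jar, bottle, brush and dish where they are.

Things in the scene. Friction and masses are not known exactly. Their poses are not given: they have to be found in the camera images.
- cradle: Fixed plywood cradle, base 170 x 280 x 12 mm, with two wooden 90-degree V saddles 20 mm long at y -85 and +107; the V runs along y. Origin: centre of the underside, z up. A seated spindle's axis is at x 0, z 55. Saddle edges: z 53, x -23 and +23; between the saddles it is free down to z 12. Two uprights at x +55, y 66 and 94, 98 mm high, carry the strap's hinge.
- stop_mid (a point): Middle setting of the wooden end stop (56 x 14 x 62 mm, top 74 mm above the table, held by a black thumb nut): cradle x 0, y +120, z 43, centre of the face that looks along -y. The stop itself (stop_c0, its centre 7 mm behind its face) is set and locked anew each time up to 4.5 mm nearer or farther along y and is not measured: feel for it.
- spindle: Loose turned wooden spindle lying level, 240 mm long, 34 mm diameter, about 150 g. Origin on its axis at mid length, y axis along it towards the necked end (it may roll about y). Neck: a groove 28 mm wide, 24 mm diameter, centred at y +80; the end at y +120 goes against the stop. Grip it across near y -10. When home its origin is within 5 mm of above the cradle's.
- spindle_neck (a point): Point on the spindle's axis at the middle of the neck (y = +80).
- spindle_end (a point): Centre of the spindle's end face on the neck's side (y = +120).
- rest: Fixed low wooden rest on the table, base 90 x 160 x 10 mm, two V saddles (14 mm long, at y = -52 and +52) along its y axis; origin: centre of the underside. The spindle starts in it with its axis 42 mm above the table, origin about above the rest's origin, both y axes the same way.
- strap (a joint): Hinge angle of the strap (rad): 0 = level across the V, ball towards the cradle's -x; grows as it opens; 1.57 = upright, more leans back to +x; range -0.2 to 2.1, starts at 1.6 to 2.0. The hinge is stiff and stays where left: 3 to 5 N at the ball turns it; let go after pressing, it holds up to about 9 N at the pad.
- strap_hinge (a point): The strap's hinge axis (parallel to the cradle's y), at cradle x = +55, y = +80, 88 mm above the table.
- strap_ball (a point): Centre of the black ball knob, 24 mm diameter, on the strap's free end, 100 mm from the hinge axis. The strap is an aluminium bar 14 mm wide, 6 mm thick; with the strap level the ball is at cradle x = -45, y = +80, 88 mm above the table.
- pad_mid (a point): Middle setting of the rubber pad's pressing face, 55 mm from the hinge axis and 21 mm below the strap's middle line. The pad (pad_c0, 16 x 12 x 7 mm) is on a screw, set anew up to 4 mm longer or shorter, unmeasured: it meets the neck at a strap angle of -0.08 to +0.08. Sprung 12 N per mm, 6 mm at most. Pad force is about 1.8 x (push on the ball - 4 N): 9 N on the ball gives about 9 N.
- jar: White lidded paint jar, 56 mm diameter, 62 mm high; bystander; origin under its centre.
- bottle: White paint bottle, 40 mm diameter, 100 mm high; bystander; origin under its centre.
- brush: Paint brush lying to the right of the work; bystander.
- dish: White shallow dish, 120 mm diameter; bystander; origin under its centre.
There are look-alikes about, which are no part of the job. What is shaped like the spindle but blue or white is not meant.

How it is judged:
By the outcome, as a careful person would: the job done as asked, in the order asked, and still so for the second after the job is handed in, with the robot touching nothing.
It also fails if it takes over 72 s, if anything falls off the work surface, if the arm or the gripper's body presses on something with over 40 N, if the wrist force passes 120 N, or if a joint passes its speed limit or range.

## Working session

There is one attempt and no reset: what is moved stays moved. The work goes in short steps, Python scripts to look and compute and a shell command to move; the robot and the scene stay as the last step left them, time stands still between calls to the robot, and variables do not carry over. Pictures are saved under pics/ and viewed, at most 10 in all, crops included, and the job is handed in when it is done.

```bash
mkdir -p pics
cat > h.py <<'E'
import numpy as np, cv2
from workcell import env
def pix2w(cam,uv,z):
    c=env.calibration(cam);K=np.array(c["K"]);T=np.array(c["T"])
    d=T[:3,:3]@np.linalg.inv(K)@np.array([uv[0],uv[1],1.]);o=T[:3,3]
    return o+d*(z-o[2])/d[2]
def w2pix(cam,p):
    c=env.calibration(cam);K=np.array(c["K"]);T=np.linalg.inv(np.array(c["T"]))
    q=K@(T[:3,:3]@np.array(p)+T[:3,3]);return q[:2]/q[2]
E
python3 - <<'E'
from h import *
a={}
for c in("top","side"):
    im=env.read_camera(c);cv2.imwrite(f"pics/{c}0.png",im[:,:,::-1])
    print(c,np.array(env.calibration(c)["T"]).round(3).tolist())
    for l in("cradle","spindle","spindle_neck","spindle_end","rest","strap_hinge","strap_ball","jar","bottle"):
        print(c,l,[(np.round(r["centre"],1).tolist(),round(r["score"],2)) for r in env.recognise(c,l)[:4]])
print(env.get_state())
E
```

```text
top [[-0.011, -0.987, 0.162, 0.302], [-1.0, 0.008, -0.016, -0.001], [0.014, -0.162, -0.987, 1.394], [0.0, 0.0, 0.0, 1.0]]
top cradle [([212.0, 212.8], 0.85)]
top spindle [([464.5, 295.8], 0.96), ([173.8, 315.6], 0.81), ([362.4, 135.0], 0.64), ([348.7, 216.7], 0.58)]
top spindle_neck [([461.1, 296.5], 0.84), ([359.4, 137.5], 0.78), ([173.4, 313.8], 0.71), ([345.5, 214.2], 0.65)]
top spindle_end [([173.0, 317.0], 0.86), ([347.9, 216.2], 0.84), ([359.8, 135.4], 0.68), ([461.0, 297.0], 0.58)]
top rest [([340.8, 222.4], 0.62)]
top strap_hinge [([212.0, 215.1], 0.68)]
top strap_ball [([165.9, 185.9], 0.66)]
top jar [([262.3, 142.6], 0.84)]
top bottle [([299.8, 134.8], 0.72), ([172.8, 184.5], 0.48)]
side [[0.965, -0.169, 0.201, 0.243], [-0.263, -0.618, 0.741, -0.95], [-0.001, -0.768, -0.641, 0.903], [0.0, 0.0, 0.0, 1.0]]
side cradle [([275.1, 185.2], 0.65)]
side spindle [([184.8, 181.1], 0.9), ([392.7, 256.7], 0.82), ([306.0, 259.5], 0.57)]
side spindle_neck [([308.6, 259.5], 0.87), ([240.9, 388.4], 0.79), ([186.8, 180.5], 0.67), ([394.5, 258.0], 0.66)]
side spindle_end [([188.4, 181.1], 0.
[... 302 characters left out ...]
.3], 0.76)]
{'clock': 1.0, 'joint_pos': array([1.17138358e+00, 3.13165140e-01, 4.60946253e-02, 1.30361070e+00,
       1.79703246e-06, 1.43120055e+00]), 'qvel': array([-0.00043556,  0.00025915, -0.0020433 ,  0.00042782,  0.00100187,
        0.00027038]), 'tau': array([ 6.30955019e-04, -4.80474830e+01,  2.98815930e+01,  3.51390718e-04,
       -2.16899057e-04,  1.34299347e-05]), 'tcp_pos': array([0.14773849, 0.555729  , 0.24834083]), 'orientation': array([1.44586862e-05, 1.29543397e-01, 9.91573752e-01, 5.57186308e-05]), 'wrist_force': array([-0.36260881, -0.29190429, -0.38826473]), 'ft_torque': array([-0.02023347,  0.01172949,  0.02011683]), 'grip_force': 0.0, 'finger_gap': 0.08534663800547537}
```

View pics/top0.png

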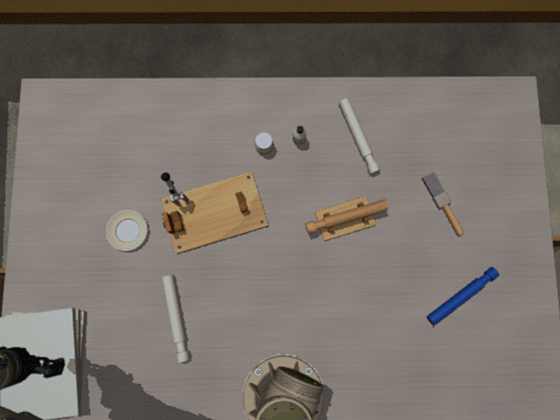

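View pics/side0.png

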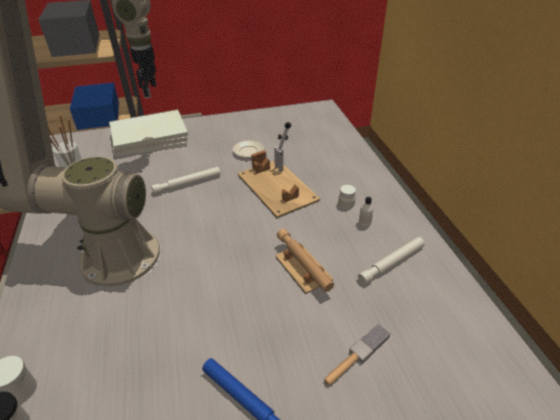

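Spindle candidates in the top view are brown (347,216) in the rest, white (358,137), white (175,318) and blue (463,296). Only the brown one is wooden and in the rest. I'll confirm it in an enlarged crop.

Run:
```python
from h import *
im=cv2.imread("pics/top0.png")
a=cv2.resize(im[155:265,150:280],None,fx=4,fy=4,interpolation=cv2.INTER_CUBIC)   # 520x440
b=cv2.resize(im[190:245,295:395],None,fx=4,fy=4,interpolation=cv2.INTER_CUBIC)
c=np.zeros((440,520,3),np.uint8); 
s=cv2.imread("pics/side0.png"); d=cv2.resize(s[225:300,270:340],None,fx=3.,fy=3.)
out=np.zeros((600,800,3),np.uint8); out[:440,:520]=a; 
e=cv2.resize(im[190:245,295:395],(280,154),interpolation=cv2.INTER_CUBIC); out[:154,520:]=e
out[160:160+d.shape[0],520:520+d.shape[1]]=d
cv2.imwrite("pics/c1.png",out)
```

```text
(no output)
```

View pics/c1.png

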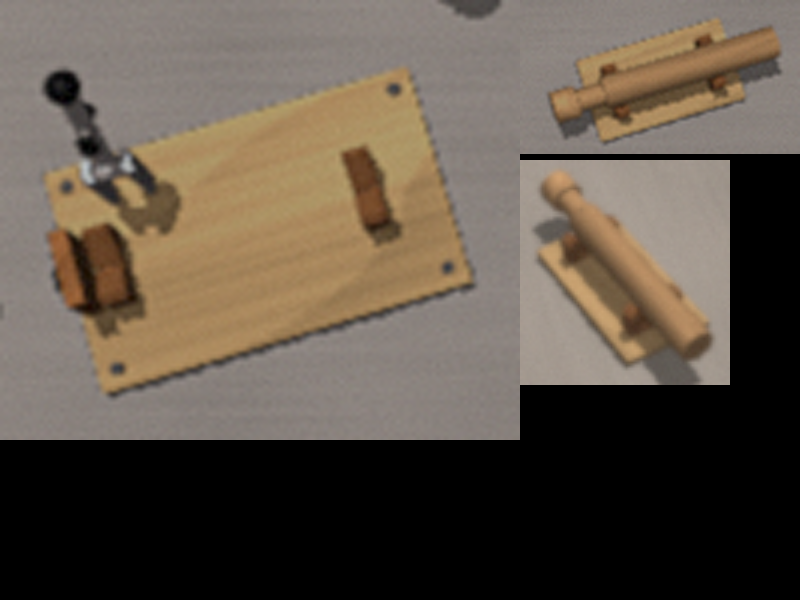

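The crop confirms it: the brown wooden spindle lies in its rest with the neck at left (top ≈(310,227)) and the far end at (387,205). The cradle base corners are (162,199), (252,172), (268,226) and (177,253), with stop and strap at its left end, ball ≈(165,177).

Run:
```python
from h import *
C=[(161.75,198.75),(252,172),(268.25,226),(177,253.25)]
W=np.array([pix2w("top",p,.012) for p in C]);print(W.round(4))
print("sides",[np.linalg.norm(W[i]-W[i-1]).round(3) for i in range(4)],"centre",W.mean(0).round(4))
d=(W[0]+W[3]-W[1]-W[2])/2; print("yaw y-axis vs world y deg",np.degrees(np.arctan2(-d[0],d[1])))
a=pix2w("top",(306.4,227.5),.042);b=pix2w("top",(387.5,204.6),.042)
e=a-b;print("spindle",a.round(4),b.round(4),np.linalg.norm(e),((a+b)/2).round(4),np.degrees(np.arctan2(-e[0],e[1])))
im=cv2.imread("pics/top0.png");h=cv2.cvtColor(im,cv2.COLOR_BGR2HSV)
m=np.zeros(h.shape[:2],np.uint8);m[190:245,295:395]=1
print(h[216,347],h[207,372],h[228,312],h[235,335])
# ball triangulation
def ray(c,uv):
    k=env.calibration(c);T=np.array(k["T"]);d=T[:3,:3]@np.linalg.inv(k["K"])@np.array([*uv,1.]);return T[:3,3],d/np.linalg.norm(d)
o1,d1=ray("top",(150+62/4,155+88/4));o2,d2=ray("side",(288,126))
t=np.linalg.lstsq(np.c_[d1,-d2],o2-o1,rcond=None)[0];print("ball",o1+t[0]*d1,o2+t[1]*d2)
for p in[(.0,.12,.042)]:pass
print(env.finger_overhang)
```

```text
[[0.56   0.3501 0.012 ]
 [0.6387 0.0855 0.012 ]
 [0.4766 0.0379 0.012 ]
 [0.3998 0.3012 0.012 ]]
sides [np.float64(0.168), np.float64(0.276), np.float64(0.169), np.float64(0.274)] centre [0.5188 0.1937 0.012 ]
yaw y-axis vs world y deg 16.410445611127752
spindle [ 0.4675 -0.0719  0.042 ] [ 0.532  -0.3073  0.042 ] 0.24403929575159913 [ 0.4998 -0.1896  0.042 ] 15.308866272033448
[ 14 120 160] [ 15 125 167] [ 15 122 170] [ 18 114 179]
ball [0.58679601 0.30039025 0.17691931] [0.58750793 0.30027378 0.17705709]
0.017
```

```bash
cat >> h.py <<'E'
from scipy.spatial.transform import Rotation as Rt
def delta(target,yaw_deg):
    """tool-axes shift to target TCP (as axes now stand), turn about tool z for tool y at world yaw"""
    s=env.get_state();q=s["orientation"];R=Rt.from_quat([q[1],q[2],q[3],q[0]]).as_matrix()
    yaw=np.degrees(np.arctan2(R[1,1],R[0,1]))
    t=(yaw-yaw_deg+90)%180-90
    print("clock",round(s["clock"],2),"tcp",s["tcp_pos"].round(4),"yaw",yaw.round(2),"tilt",R[:,2].round(3),"gap",round(s["finger_gap"],4),"F",s["wrist_force"].round(1))
    print("shift now-axes",(R.T@(np.array(target)-s["tcp_pos"])).round(4),"turn",np.radians(t).round(3))
    c,sn=np.cos(np.radians(t)),np.sin(np.radians(t))
    R2=R@np.array([[c,-sn,0],[sn,c,0],[0,0,1]])
    print("shift after turn",(R2.T@(np.array(target)-s["tcp_pos"])).round(4))
E
R='[1,-0.0335,-0.040,0.005,0]'
python3 -m pendant '[[1,-0.0335,-0.040,0,0],[1,-0.0335,-0.040,0,0],[1,-0.0335,-0.040,0,0],[1,-0.0335,-0.040,0,0],[1,-0.0335,-0.040,0,0],[1,-0.0335,-0.040,0,0],[1,-0.0335,-0.040,0,0],[1,-0.0335,-0.040,0,0]]' 40
python3 -m pendant '[[1,-0.0335,-0.040,0,0],[1,-0.0335,-0.040,0,0],[1,-0.0335,-0.040,0,0],[1,-0.0335,-0.040,0,0],[1,-0.0335,-0.040,0,0],[1,-0.0335,-0.040,0,0],[1,-0.0335,-0.040,0,0],[1,-0.0335,-0.040,0,0]]'
python3 -m pendant '[[1,0,0,0.01,0.13],[1,0,0,0.01,0.13],[1,0,0,0.01,0.13],[1,0,0,0.01,0.13],[1,0,0,0.01,0.13],[1,0,0,0.01,0.13],[1,0,0,0.01,0.13],[1,0,0,0.01,0.13]]'
python3 - <<'E'
from h import *
delta([.5024,-.199,.130],15.3)
E
```

```text
clock: 2.0
tcp_pos: [0.3251, 0.1762, 0.2486]
orientation: [0.001, 0.129, 0.992, 0.0]
wrist_force: [0.3, 0.8, -0.4]
finger_gap: 0.0854
grip_force: 0.0
clock: 3.0
tcp_pos: [0.5019, -0.2022, 0.2484]
orientation: [0.0, 0.13, 0.992, 0.0]
wrist_force: [0.0, -0.6, 0.4]
finger_gap: 0.0856
grip_force: 0.0
clock: 4.0
tcp_pos: [0.5014, -0.2005, 0.168]
orientation: [0.0, 0.607, 0.795, 0.0]
wrist_force: [1.3, 0.4, -0.2]
finger_gap: 0.0855
grip_force: 0.0
clock 4.0 tcp [ 0.5014 -0.2005  0.168 ] yaw 15.28 tilt [ 0.  0. -1.] gap 0.0855 F [ 1.3  0.4 -0.2]
shift now-axes [0.0012 0.0014 0.038 ] turn -0.0
shift after turn [0.0012 0.0014 0.038 ]
```

```bash
python3 -m pendant '[[1,0.001,0.0014,0.026,0],[1,0,0,0.026,0],[1,0,0,0.024,0],[1,0,0,0.022,0],[1,0,0,0.016,0],[1,0,0,0.010,0],[1,0,0,0.004,0],[1,0,0,0,0]]'
python3 -m pendant '[[-1,0,0,0,0],[-1,0,0,0,0],[-1,0,0,0,0],[-1,0,0,0,0],[-1,0,0,0,0],[-1,0,0,0,0],[-1,0,0,0,0],[-1,0,0,0,0]]' 40
python3 - <<'E'
from h import *
im=env.read_camera("side");cv2.imwrite("pics/s1.png",cv2.resize(im[180:320,200:380,::-1],None,fx=4,fy=4))
E
```

```text
clock: 5.0
tcp_pos: [0.5026, -0.1993, 0.0405]
orientation: [0.0, 0.605, 0.796, 0.0]
wrist_force: [0.3, -0.4, -0.2]
finger_gap: 0.0853
grip_force: 0.0
clock: 6.0
tcp_pos: [0.5029, -0.1992, 0.0408]
orientation: [0.0, 0.605, 0.796, 0.0]
wrist_force: [0.2, 1.7, 6.9]
finger_gap: 0.0325
grip_force: 39.7
```

View pics/s1.png

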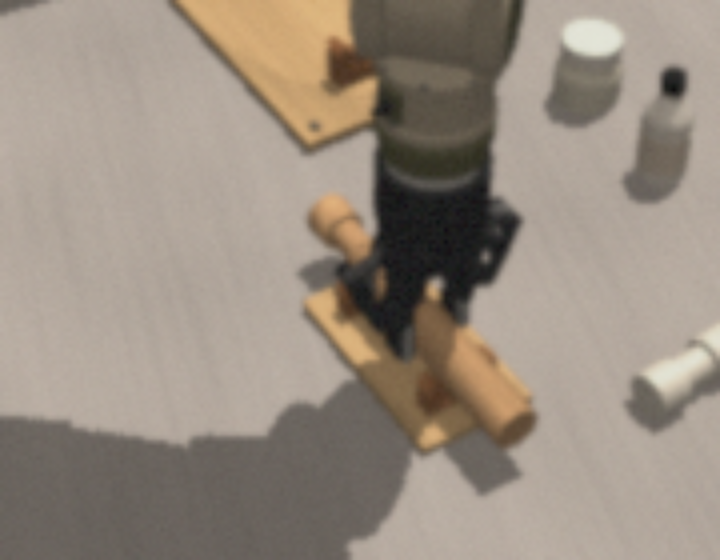

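Gripped with the gap at 32.5 mm; the spindle is between the fingers, clear of the saddles. Lifting.

```bash
python3 -m pendant '[[-1,0,0,-0.003,0],[-1,0,0,-0.008,0],[-1,0,0,-0.018,0],[-1,0,0,-0.025,0],[-1,0,0,-0.025,0],[-1,0,0,-0.025,0],[-1,0,0,-0.02,0],[-1,0,0,0,0]]' 50
python3 - <<'E'
from h import *
delta([.5259,.1697,.165],16.4)
im=env.read_camera("side");cv2.imwrite("pics/s2.png",im[:,:,::-1])
E
```

```text
clock: 7.05
tcp_pos: [0.5033, -0.1997, 0.1659]
orientation: [0.002, 0.605, 0.796, 0.0]
wrist_force: [0.2, -0.4, -1.8]
finger_gap: 0.0325
grip_force: 49.6
clock 7.05 tcp [ 0.5033 -0.1997  0.1659] yaw 15.52 tilt [ 0.003 -0.002 -1.   ] gap 0.0325 F [ 0.2 -0.4 -1.8]
shift now-axes [0.3499 0.1206 0.0004] turn -0.015
shift after turn [0.348  0.126  0.0004]
```

```bash
python3 -m pendant '[[-1,0.02,0.007,0,0],[-1,0.04,0.014,0,0],[-1,0.048,0.0165,0,0],[-1,0.048,0.0165,0,0],[-1,0.048,0.0165,0,0],[-1,0.048,0.0165,0,0],[-1,0.048,0.0165,0,0],[-1,0.03,0.010,0,-0.015]]'
python3 -m pendant '[[-1,0.020,0.007,0.02,0],[-1,0,0,0.02,0],[-1,0,0,0.02,0],[-1,0,0,0,0]]'
python3 - <<'E'
from h import *
delta([.5259,.1697,.105],16.4)
t=env.read_camera("top");s=env.read_camera("side")
a=cv2.resize(t[155:265,150:280,::-1],(520,440),interpolation=cv2.INTER_CUBIC)
b=cv2.resize(s[120:230,230:340,::-1],(280,280),interpolation=cv2.INTER_CUBIC)
o=np.zeros((440,800,3),np.uint8);o[:,:520]=a;o[:280,520:]=b;cv2.imwrite("pics/c2.png",o)
E
```

```text
clock: 8.1
tcp_pos: [0.5217, 0.1524, 0.163]
orientation: [-0.001, 0.598, 0.802, -0.001]
wrist_force: [0.0, 0.8, -0.9]
finger_gap: 0.0325
grip_force: 49.7
clock: 8.6
tcp_pos: [0.5215, 0.1709, 0.1017]
orientation: [-0.002, 0.599, 0.801, -0.002]
wrist_force: [-1.3, -0.6, -0.3]
finger_gap: 0.0328
grip_force: 49.7
clock 8.6 tcp [0.5215 0.1709 0.1017] yaw 16.45 tilt [-0.006 -0.001 -1.   ] gap 0.0328 F [-1.3 -0.6 -0.3]
shift now-axes [-0.0024  0.0039 -0.0034] turn 0.001
shift after turn [-0.0024  0.0039 -0.0034]
```

View pics/c2.png

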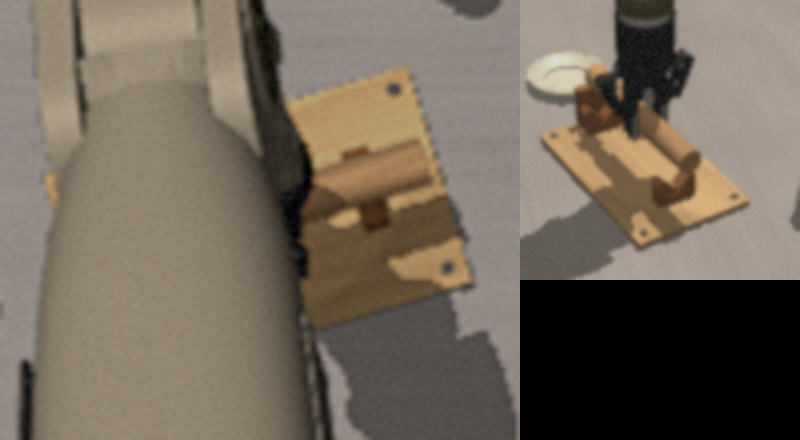

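Run:
```python
from h import *
c=np.array([.5188,.1937]);y=np.radians(16.4);M=np.array([[np.cos(y),np.sin(y)],[-np.sin(y),np.cos(y)]])
for n,(u,v),z in[("end",(430,158),.1035),("end top edge",(424,141),.1035),("end bot edge",(433,172),.1035),("saddleA",(345,150),.053),("saddleB",(388,228),.053),("sA2",(365,148),.053),("sB2",(368,228),.053)]:
    print(n,(M@(pix2w("top",(150+u/4,155+v/4),z)[:2]-c)).round(4))
print("tcp",M@(env.get_state()["tcp_pos"][:2]-c))
im=cv2.imread("pics/top0.png")
print([ (n,w2pix("top",[*(c+M.T@np.array(p)),.053]).round(1)) for n,p in [("sv",(0,-.085)),("s2",(0,.107))]])
```

```text
end [-0.0039 -0.1334]
end top edge [ 0.0087 -0.1329]
end bot edge [-0.0139 -0.1326]
saddleA [ 0.0294 -0.0773]
saddleB [-0.0338 -0.0909]
sA2 [ 0.0267 -0.0913]
sB2 [-0.0296 -0.0773]
tcp [-0.0017568  -0.02333213]
[('sv', array([241.7, 201.4])), ('s2', array([176.4, 220.8]))]
```

```bash
python3 -m pendant '[[-1,0,0.0012,0.012,0],[-1,0,0,0.014,0],[-1,0,0,0.010,0],[-1,0,0,0.004,0],[-1,0,0,0.002,0],[-1,0,0,0,0]]'
python3 -m pendant '[[-1,0,0,0.0015,0],[-1,0,0,0,0]]'
python3 -m pendant '[[-1,0,0,0.001,0],[-1,0,0,0,0]]'
```

```text
clock: 9.45
tcp_pos: [0.5258, 0.1707, 0.0624]
orientation: [0.0, 0.599, 0.801, 0.0]
wrist_force: [-0.4, -0.5, -1.6]
finger_gap: 0.0328
grip_force: 49.7
clock: 9.7
tcp_pos: [0.5258, 0.1707, 0.061]
orientation: [0.0, 0.599, 0.801, 0.0]
wrist_force: [-0.3, 0.2, -0.3]
finger_gap: 0.0325
grip_force: 49.7
clock: 9.95
tcp_pos: [0.5256, 0.1707, 0.0598]
orientation: [-0.0, 0.599, 0.801, 0.0]
wrist_force: [0.3, 0.3, -1.5]
finger_gap: 0.0325
grip_force: 49.7
```

```bash
python3 -m pendant '[[-1,0,0,0.002,0],[-1,0,0,0.0015,0],[-1,0,0,0,0]]'
python3 -m pendant '[[-1,0,0,0.001,0],[-1,0,0,0,0]]'
python3 -m pendant '[[-1,0,0,0.001,0],[-1,0,0,0,0]]'
```

```text
clock: 10.32
tcp_pos: [0.5264, 0.1709, 0.0567]
orientation: [0.0, 0.599, 0.801, 0.001]
wrist_force: [1.5, 0.7, 0.6]
finger_gap: 0.0326
grip_force: 50.0
clock: 10.58
tcp_pos: [0.5269, 0.171, 0.0562]
orientation: [0.001, 0.599, 0.801, 0.001]
wrist_force: [1.2, 0.6, 4.7]
finger_gap: 0.0328
grip_force: 50.3
clock: 10.82
tcp_pos: [0.5274, 0.1711, 0.0556]
orientation: [0.001, 0.599, 0.801, 0.002]
wrist_force: [2.1, 1.5, 7.4]
finger_gap: 0.0328
grip_force: 50.6
```

```bash
python3 -m pendant '[[-1,0,0.002,0,0],[-1,0,0,0.001,0],[-1,0,0,0,0]]'
python3 -m pendant '[[-1,0,0.001,0.001,0],[-1,0,0,0,0]]'
```

```text
clock: 11.2
tcp_pos: [0.5287, 0.1715, 0.0542]
orientation: [0.001, 0.599, 0.801, 0.001]
wrist_force: [1.0, 0.8, 7.7]
finger_gap: 0.0324
grip_force: 50.6
clock: 11.45
tcp_pos: [0.529, 0.1717, 0.0539]
orientation: [0.0, 0.599, 0.8, 0.001]
wrist_force: [-2.8, 0.6, 15.0]
finger_gap: 0.0321
grip_force: 50.9
```

```bash
python3 -m pendant '[[-1,0,0,-0.0012,0],[-1,0.0015,0,0,0],[-1,0.0015,0,0,0],[-1,0,0,0,0]]'
python3 -m pendant '[[-1,0.001,0,0,0],[-1,0.001,0,0,0],[-1,0,0,0,0]]'
python3 -m pendant '[[-1,0.001,0,0,0],[-1,0,0,0,0]]'
python3 -m pendant '[[-1,0.001,0,0,0],[-1,0,0,0,0]]'
```

```text
clock: 11.95
tcp_pos: [0.5287, 0.173, 0.0539]
orientation: [0.002, 0.6, 0.8, -0.001]
wrist_force: [2.1, -4.5, 6.0]
finger_gap: 0.0325
grip_force: 50.0
clock: 12.32
tcp_pos: [0.5282, 0.1746, 0.0538]
orientation: [0.002, 0.6, 0.8, -0.001]
wrist_force: [2.7, -5.8, 6.0]
finger_gap: 0.0326
grip_force: 50.0
clock: 12.58
tcp_pos: [0.5279, 0.1756, 0.0539]
orientation: [0.002, 0.6, 0.8, -0.001]
wrist_force: [2.2, -4.8, 6.4]
finger_gap: 0.0328
grip_force: 50.0
clock: 12.82
tcp_pos: [0.5276, 0.1765, 0.0538]
orientation: [0.002, 0.6, 0.8, -0.001]
wrist_force: [2.3, -6.3, 5.4]
finger_gap: 0.0326
grip_force: 50.0
```

```bash
python3 -m pendant '[[-1,0,0,-0.0006,0],[-1,0.001,0,0,0],[-1,0.001,0,0,0],[-1,0,0,0,0]]'
python3 -m pendant '[[-1,0.001,0,0,0],[-1,0,0,0,0]]'
python3 -m pendant '[[-1,0.001,0,0,0],[-1,0,0,0,0]]'
python3 -m pendant '[[-1,0.001,0,0,0],[-1,0,0,0,0]]'
```

```text
clock: 13.32
tcp_pos: [0.5263, 0.1802, 0.0541]
orientation: [0.0, 0.599, 0.801, 0.0]
wrist_force: [3.7, -3.6, 3.2]
finger_gap: 0.0325
grip_force: 49.7
clock: 13.58
tcp_pos: [0.5259, 0.1813, 0.0542]
orientation: [0.0, 0.599, 0.801, 0.0]
wrist_force: [2.9, -3.0, 3.2]
finger_gap: 0.0329
grip_force: 49.8
clock: 13.82
tcp_pos: [0.5256, 0.1822, 0.0542]
orientation: [0.0, 0.599, 0.801, 0.0]
wrist_force: [3.9, -2.6, 4.0]
finger_gap: 0.0327
grip_force: 49.8
clock: 14.08
tcp_pos: [0.5254, 0.1831, 0.0542]
orientation: [0.0, 0.599, 0.801, 0.0]
wrist_force: [3.2, -3.8, 3.7]
finger_gap: 0.0327
grip_force: 49.8
```

```bash
python3 -m pendant '[[-1,0.001,0,0,0],[-1,0,0,0,0]]'
python3 -m pendant '[[-1,0.001,0,0,0],[-1,0,0,0,0]]'
```

```text
clock: 14.32
tcp_pos: [0.525, 0.1841, 0.0542]
orientation: [0.0, 0.599, 0.801, 0.0]
wrist_force: [4.3, -3.3, 3.4]
finger_gap: 0.0322
grip_force: 49.8
clock: 14.58
tcp_pos: [0.5248, 0.185, 0.0542]
orientation: [0.0, 0.599, 0.801, 0.0]
wrist_force: [3.9, -2.9, 3.2]
finger_gap: 0.0329
grip_force: 49.8
```

```bash
python3 -m pendant '[[-1,0.001,0,0,0],[-1,0,0,0,0]]'
python3 -m pendant '[[-1,0.001,0,0,0],[-1,0,0,0,0]]'
```

```text
clock: 14.82
tcp_pos: [0.5245, 0.186, 0.0542]
orientation: [0.0, 0.599, 0.801, 0.0]
wrist_force: [4.0, -4.4, 2.5]
finger_gap: 0.0331
grip_force: 49.8
clock: 15.08
tcp_pos: [0.5242, 0.1869, 0.0542]
orientation: [0.0, 0.599, 0.801, 0.0]
wrist_force: [3.7, -3.9, 3.8]
finger_gap: 0.0327
grip_force: 49.8
```

```bash
python3 -m pendant '[[-1,0.001,0,0,0],[-1,0,0,0,0]]'
python3 -m pendant '[[-1,0.001,0,0,0],[-1,0,0,0,0]]'
```

```text
clock: 15.32
tcp_pos: [0.5242, 0.1869, 0.0542]
orientation: [0.001, 0.599, 0.8, -0.001]
wrist_force: [5.2, -6.6, 4.1]
finger_gap: 0.0326
grip_force: 49.9
clock: 15.58
tcp_pos: [0.5242, 0.187, 0.0543]
orientation: [0.002, 0.6, 0.8, -0.001]
wrist_force: [5.7, -9.6, 3.3]
finger_gap: 0.0325
grip_force: 49.9
```

Contact with the stop is felt: the TCP holds at y≈0.187 and axial force has risen about 6 N above sliding drag. Releasing.

```bash
python3 -m pendant '[[0,0,0,0,0],[0,0,0,0,0],[1,0,0,0,0],[1,0,0,0,0],[1,0,0,0,0],[1,0,0,0,0]]' 20
python3 -m pendant '[[1,0,0,-0.01,0],[1,0,0,-0.03,0],[1,0,0,-0.05,0],[1,0,0,-0.05,0],[1,0,0,-0.05,0],[1,0,0,0,0]]'
```

```text
clock: 16.32
tcp_pos: [0.5234, 0.1889, 0.0541]
orientation: [-0.0, 0.599, 0.801, 0.0]
wrist_force: [0.4, -0.9, -0.2]
finger_gap: 0.0853
grip_force: 0.0
clock: 17.08
tcp_pos: [0.5259, 0.1893, 0.2498]
orientation: [0.003, 0.599, 0.801, 0.004]
wrist_force: [0.9, 1.3, -0.8]
finger_gap: 0.0852
grip_force: 0.0
```

```bash
python3 -m pendant '[[1,0,0,0,-0.175],[1,0,0,0,-0.175],[1,0,0,0,-0.175],[1,0,0,0,-0.175],[1,0,0,0,-0.175],[1,0,0,0,-0.175],[1,0,0,0,-0.175],[1,0,0,0,-0.175]]'
python3 - <<'E'
from h import *
delta([.589,.301,.25],106.4);print(env.get_state()["joint_pos"].round(2))
t=env.read_camera("top");s=env.read_camera("side")
for l in("strap_ball","spindle","spindle_end"):
    print(l,[(c,np.round(r["centre"],1).tolist(),round(r["score"],2)) for c in("top","side") for r in env.recognise(c,l)[:4]])
a=cv2.resize(t[155:265,150:280,::-1],(520,440),interpolation=cv2.INTER_CUBIC)
b=cv2.resize(s[100:220,230:340,::-1],(280,305),interpolation=cv2.INTER_CUBIC)
o=np.zeros((440,800,3),np.uint8);o[:,:520]=a;o[:305,520:]=b;cv2.imwrite("pics/c3.png",o)
E
```

```text
clock: 18.08
tcp_pos: [0.5229, 0.1887, 0.2435]
orientation: [-0.001, -0.06, 0.998, -0.0]
wrist_force: [-0.1, -0.3, -0.3]
finger_gap: 0.0857
grip_force: 0.0
clock 18.07 tcp [0.5229 0.1887 0.2435] yaw 96.93 tilt [-0.001 -0.    -1.   ] gap 0.0857 F [-0.1 -0.3 -0.3]
shift now-axes [-0.0791  0.1035 -0.0066] turn -0.165
shift after turn [-0.0951  0.0891 -0.0066]
[ 0.2   0.28 -0.01  1.28  0.    0.08]
strap_ball [('top', [260.6, 143.1], 0.27), ('top', [344.8, 217.9], 0.26), ('side', [280.0, 139.2], 0.4)]
spindle [('top', [462.7, 296.3], 0.75), ('top', [227.5, 205.1], 0.7), ('top', [360.6, 135.7], 0.64), ('side', [391.1, 260.1], 0.69), ('side', [185.7, 180.6], 0.69), ('side', [361.7, 349.1], 0.68), ('side', [237.1, 389.1], 0.64)]
spindle_end [('top', [461.0, 295.6], 0.97), ('top', [227.3, 203.2], 0.87), ('top', [359.0, 132.2], 0.75), ('side', [390.2, 257.4], 0.95), ('side', [184.5, 180.8], 0.91), ('side', [239.4, 391.8], 0.77), ('side', [280.5, 179.6], 0.75)]
```

View pics/c3.png

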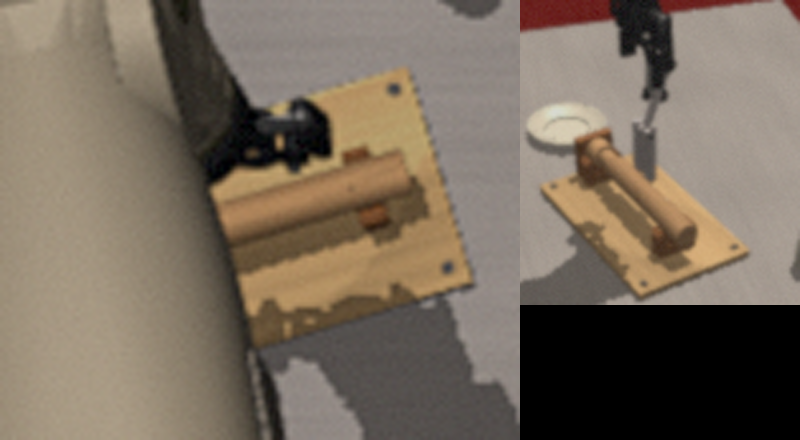

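Spindle lies in both saddles with its necked end at the stop (crop (590,150) to (685,230)). Now going to the ball.

```bash
python3 -m pendant '[[1,0,0,0,-0.165],[1,-0.025,0.0235,0,0],[1,-0.035,0.033,0,0],[1,-0.035,0.0325,0,0],[1,0,0,0.02,0],[1,0,0,0.025,0],[1,0,0,0.02,0],[1,0,0,0,0]]'
python3 - <<'E'
from h import *
delta([.589,.301,.175],106.4)
s=env.read_camera("side");b=cv2.resize(s[80:200,220:360,::-1],None,fx=5,fy=5,interpolation=cv2.INTER_CUBIC);cv2.imwrite("pics/c4.png",b)
print(w2pix("side",[.5868,.3004,.177])-[220,80],w2pix("side",env.get_state()["tcp_pos"])-[220,80])
E
```

```text
clock: 19.48
tcp_pos: [0.5889, 0.3002, 0.177]
orientation: [-0.002, -0.139, 0.99, -0.0]
wrist_force: [0.5, -1.1, 0.4]
finger_gap: 0.0857
grip_force: 0.0
clock 19.48 tcp [0.5889 0.3002 0.177 ] yaw 106.02 tilt [-0.004 -0.001 -1.   ] gap 0.0857 F [ 0.5 -1.1  0.4]
shift now-axes [-0.0003  0.0007  0.002 ] turn -0.007
shift after turn [-0.0003  0.0007  0.002 ]
[67.79238564 46.02409364] [68.59430572 45.50052597]
```

View pics/c4.png

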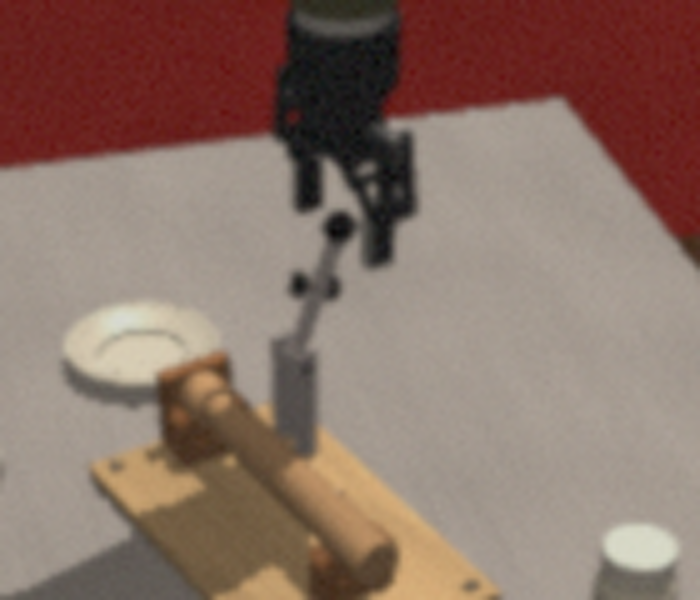

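The ball at (340,225) sits between the open fingers. Closing, then the first half of the swing.

```bash
python3 -m pendant '[[-1,0,0.0007,0.002,0],[-1,0,0,0,0],[-1,0,0,0,0],[-1,0,0,0,0],[-1,0,0,0,0],[-1,0,0,0,0],[-1,0,0,0,0]]' 30
python3 -m pendant '[[-1,0.0141,0,-0.005,0],[-1,0.0147,0,-0.0029,0],[-1,0.015,0,-0.0007,0],[-1,0,0,0,0]]'
```

```text
clock: 20.4
tcp_pos: [0.59, 0.3023, 0.1779]
orientation: [0.001, -0.14, 0.99, 0.001]
wrist_force: [-1.1, 4.2, 5.0]
finger_gap: 0.0219
grip_force: 29.4
clock: 20.9
tcp_pos: [0.5476, 0.2897, 0.1862]
orientation: [0.0, -0.14, 0.99, 0.001]
wrist_force: [-1.8, 5.0, 3.3]
finger_gap: 0.0218
grip_force: 30.3
```

```bash
python3 -m pendant '[[-1,0.0149,0.0007,0.0016,0],[-1,0.0145,0,0.0038,0],[-1,0.0137,0,0.0059,0],[-1,0.0128,0,0.0079,0],[-1,0,0,0,0]]'
python3 -m pendant '[[-1,0.0114,0,0.0097,0],[-1,0.0098,0,0.0114,0],[-1,0.008,0,0.0126,0],[-1,0.0061,0,0.0138,0],[-1,0,0,0,0]]'
python3 - <<'E'
from h import *
s=env.read_camera("side");b=cv2.resize(s[100:200,220:340,::-1],None,fx=5,fy=5,interpolation=cv2.INTER_CUBIC);cv2.imwrite("pics/c5.png",b)
E
```

```text
clock: 21.52
tcp_pos: [0.4942, 0.274, 0.1673]
orientation: [0.001, -0.14, 0.99, -0.0]
wrist_force: [-1.5, 0.5, 6.2]
finger_gap: 0.0216
grip_force: 31.8
clock: 22.15
tcp_pos: [0.4606, 0.264, 0.1181]
orientation: [-0.0, -0.139, 0.99, -0.001]
wrist_force: [4.5, 1.2, -7.0]
finger_gap: 0.0224
grip_force: 35.3
```

View pics/c5.png

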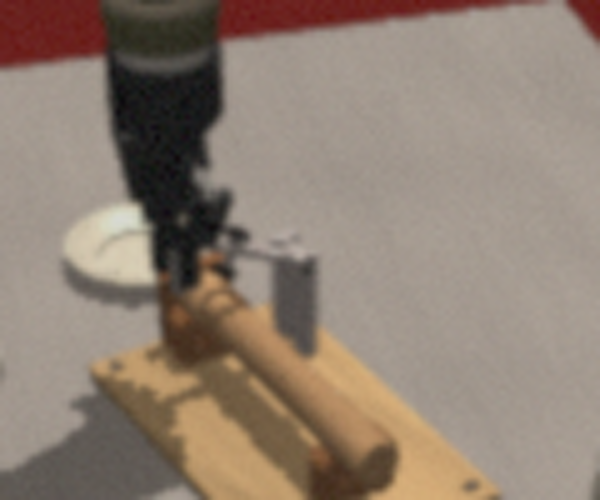

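Strap at about 0.3 rad above the neck, ball in the fingers. Release, shut the fingers above the ball and press from the top.

```bash
python3 -m pendant '[[0.2,0,0,0,0],[0.2,0,0,0,0],[0.2,0,0,0,0],[0.2,0,0,-0.03,0],[0.2,0.004,0,-0.03,0],[-1,0,0,0,0],[-1,0,0,0,0],[-1,0,0,0,0]]'
python3 -m pendant '[[-1,0,0,0,0],[-1,0,0,0,0],[-1,0,0,0.01,0],[-1,0,0,0.008,0],[-1,0,0,0,0]]'
```

```text
clock: 23.2
tcp_pos: [0.4555, 0.2633, 0.1779]
orientation: [-0.001, -0.14, 0.99, -0.0]
wrist_force: [0.1, -0.0, -1.0]
finger_gap: 0.0004
grip_force: 0.0
clock: 23.82
tcp_pos: [0.4555, 0.2633, 0.16]
orientation: [-0.001, -0.14, 0.99, -0.0]
wrist_force: [0.3, -0.9, 0.5]
finger_gap: -0.0002
grip_force: 0.0
```

```bash
python3 -m pendant '[[-1,0,0,0.004,0],[-1,0,0,0.004,0],[-1,0,0,0.004,0],[-1,0,0,0.004,0],[-1,0,0,0.004,0],[-1,0,0,0,0]]'
python3 -m pendant '[[-1,0,0,0.003,0],[-1,0,0,0.003,0],[-1,0,0,0.003,0],[-1,0,0,0,0]]'
```

```text
clock: 24.58
tcp_pos: [0.4556, 0.2634, 0.141]
orientation: [-0.0, -0.14, 0.99, -0.0]
wrist_force: [-0.4, -0.5, 1.8]
finger_gap: -0.0002
grip_force: 0.5
clock: 25.08
tcp_pos: [0.4561, 0.2635, 0.132]
orientation: [-0.0, -0.14, 0.99, 0.0]
wrist_force: [-1.0, -0.3, 1.7]
finger_gap: -0.0002
grip_force: 0.7
```

```bash
python3 -m pendant '[[-1,0,0,0.0015,0],[-1,0,0,0.0015,0]]'
python3 -m pendant '[[-1,0,0,0.0015,0],[-1,0,0,0.0015,0]]'
python3 -m pendant '[[-1,0,0,0.001,0],[-1,0,0,0.001,0]]'
```

```text
clock: 25.32
tcp_pos: [0.4558, 0.2634, 0.1291]
orientation: [-0.0, -0.14, 0.99, -0.0]
wrist_force: [-4.1, -0.9, 5.4]
finger_gap: -0.0002
grip_force: 2.7
clock: 25.58
tcp_pos: [0.4558, 0.2634, 0.126]
orientation: [-0.0, -0.14, 0.99, -0.0]
wrist_force: [-2.1, -1.2, 4.7]
finger_gap: -0.0
grip_force: 2.4
clock: 25.82
tcp_pos: [0.456, 0.2635, 0.124]
orientation: [-0.0, -0.14, 0.99, 0.0]
wrist_force: [-4.9, -0.9, 5.7]
finger_gap: -0.0002
grip_force: 2.5
```

```bash
python3 -m pendant '[[-1,0,0,0.001,0],[-1,0,0,0,0]]'
python3 -m pendant '[[-1,0,0,0.001,0],[-1,0,0,0,0]]'
python3 -m pendant '[[-1,0,0,0.001,0],[-1,0,0,0,0]]'
```

```text
clock: 26.08
tcp_pos: [0.4563, 0.2636, 0.1229]
orientation: [0.0, -0.14, 0.99, 0.0]
wrist_force: [-2.2, -1.0, 2.8]
finger_gap: 0.0005
grip_force: 1.5
clock: 26.32
tcp_pos: [0.4563, 0.2636, 0.1219]
orientation: [0.0, -0.14, 0.99, 0.0]
wrist_force: [-2.9, -1.7, 3.8]
finger_gap: -0.0003
grip_force: 1.8
clock: 26.58
tcp_pos: [0.4561, 0.2635, 0.1209]
orientation: [-0.0, -0.14, 0.99, 0.0]
wrist_force: [-3.0, -0.8, 3.1]
finger_gap: -0.0003
grip_force: 1.9
```

```bash
python3 -m pendant '[[-1,0,0,0.001,0],[-1,0,0,0,0]]'
python3 -m pendant '[[-1,0,0,0.001,0],[-1,0,0,0,0]]'
```

```text
clock: 26.82
tcp_pos: [0.4561, 0.2635, 0.1199]
orientation: [-0.0, -0.14, 0.99, 0.0]
wrist_force: [-2.6, -1.0, 3.9]
finger_gap: -0.0002
grip_force: 1.7
clock: 27.08
tcp_pos: [0.4562, 0.2635, 0.1189]
orientation: [0.0, -0.14, 0.99, 0.0]
wrist_force: [-1.8, -1.0, 3.9]
finger_gap: 0.0006
grip_force: 1.8
```

```bash
python3 -m pendant '[[-1,0,0,0.001,0],[-1,0,0,0,0]]'
python3 -m pendant '[[-1,0,0,0.001,0],[-1,0,0,0,0]]'
python3 -m pendant '[[-1,0,0,0.001,0],[-1,0,0,0,0]]'
```

```text
clock: 27.32
tcp_pos: [0.4561, 0.2635, 0.1179]
orientation: [-0.0, -0.14, 0.99, 0.0]
wrist_force: [-4.2, -0.5, 3.6]
finger_gap: 0.0003
grip_force: 1.8
clock: 27.58
tcp_pos: [0.4562, 0.2635, 0.1169]
orientation: [-0.0, -0.14, 0.99, 0.0]
wrist_force: [-3.0, -1.1, 4.0]
finger_gap: -0.0002
grip_force: 1.7
clock: 27.82
tcp_pos: [0.4562, 0.2636, 0.1161]
orientation: [0.0, -0.14, 0.99, 0.0]
wrist_force: [-3.6, -1.0, 4.6]
finger_gap: -0.0003
grip_force: 2.7
```

```bash
python3 -m pendant '[[-1,0,0,0.0007,0],[-1,0,0,0,0]]'
python3 -m pendant '[[-1,0,0,0.0007,0],[-1,0,0,0,0]]'
```

```text
clock: 28.08
tcp_pos: [0.4562, 0.2635, 0.1157]
orientation: [0.0, -0.14, 0.99, 0.0]
wrist_force: [-4.5, -1.3, 7.6]
finger_gap: 0.0002
grip_force: 3.6
clock: 28.32
tcp_pos: [0.4561, 0.2635, 0.1152]
orientation: [0.0, -0.14, 0.99, 0.0]
wrist_force: [-3.6, -1.3, 8.2]
finger_gap: 0.0001
grip_force: 4.5
```

```bash
python3 -m pendant '[[-1,0,0,0.0006,0],[-1,0,0,0,0]]'
python3 -m pendant '[[-1,0,0,0,0],[-1,0,0,0,0]]'
```

```text
clock: 28.58
tcp_pos: [0.4561, 0.2635, 0.1148]
orientation: [0.0, -0.14, 0.99, 0.0]
wrist_force: [-5.0, -2.5, 10.9]
finger_gap: -0.0
grip_force: 5.3
clock: 28.82
tcp_pos: [0.4561, 0.2635, 0.1148]
orientation: [0.0, -0.14, 0.99, 0.0]
wrist_force: [-4.9, -1.8, 11.5]
finger_gap: -0.0002
grip_force: 5.3
```

Push ≈11 N and the ball is 1.2 mm past pad contact, so about 10 N at the pad. Let go and back off upward.

```bash
python3 -m pendant '[[-1,0,0,-0.001,0],[-1,0,0,-0.002,0],[-1,0,0,-0.02,0],[-1,0,0,-0.05,0],[-1,0,0,-0.05,0],[-1,0,0,0,0]]'
python3 -m pendant '[[-1,0.05,-0.05,0,0],[-1,0.05,-0.05,0,0],[-1,0.05,-0.05,0,0],[-1,0,-0.05,0,0],[-1,0,-0.05,0,0],[-1,0,-0.05,0,0],[-1,0,0,0,0]]'
python3 - <<'E'
from h import *
t=env.read_camera("top");s=env.read_camera("side")
a=cv2.resize(t[155:265,150:280,::-1],(520,440),interpolation=cv2.INTER_CUBIC)
b=cv2.resize(s[120:220,230:330,::-1],(280,280),interpolation=cv2.INTER_CUBIC)
o=np.zeros((440,800,3),np.uint8);o[:,:520]=a;o[:280,520:]=b;cv2.imwrite("pics/c6.png",o)
E
```

```text
clock: 29.58
tcp_pos: [0.4592, 0.2646, 0.2413]
orientation: [0.005, -0.14, 0.99, 0.001]
wrist_force: [1.0, -0.2, 0.6]
finger_gap: -0.0003
grip_force: 0.0
clock: 30.45
tcp_pos: [0.4079, -0.0477, 0.236]
orientation: [0.0, -0.137, 0.991, -0.0]
wrist_force: [-0.1, 0.3, 0.3]
finger_gap: -0.0003
grip_force: 0.0
```

View pics/c6.png

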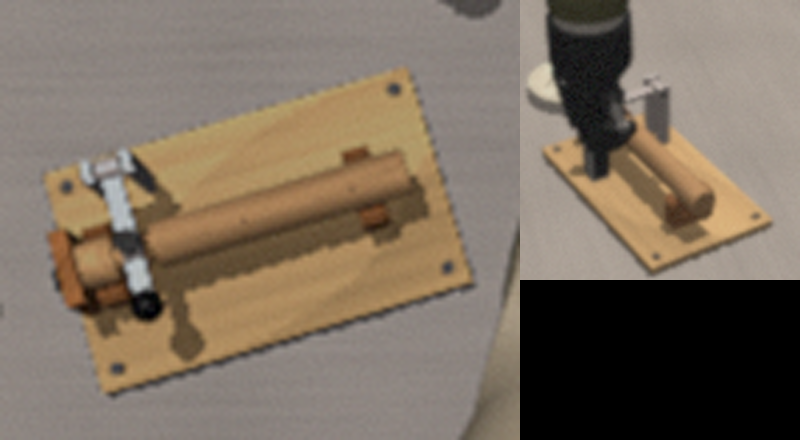

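The strap lies level across the neck (128,240), the spindle end is against the stop (75,268), and the arm is clear. Handing in.

```bash
python3 -c "
from workcell import env
print(env.hand_in())"
```

```text
the job is handed in; nothing more can be done
None
```

The job is handed in at about 30 s: the spindle lies in the cradle with its necked end against the stop (pushed home with about 6 N), and the strap is on the neck after an 11 N push on the ball, which I estimate at 8 to 13 N at the pad; neither force could be checked after letting go.

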